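# Stroke the contact row of a gauge and set its status tab

### The job

Check the sprung brass contacts of the gauge: with a fingertip, stroke slowly along the curved row, starting at the dome farthest from the blue tab, so that each of the five domes in turn dips visibly and none is pushed all the way down. Then push the blue tab with the fingertip all the way to its green end. Do not lift, tip or shift the gauge, and leave the pot, the tape and the cutters round it alone.

Things in the scene. Friction and masses are not known exactly. Their poses are not given: they have to be found in the camera images.
- gauge: Loose pale aluminium plate, 2 kg, on rubber feet, 104 (its x) x 340 mm (its y), top 24 mm above the bench. Five sprung brass domes (contact1..5) stand in a curved row along its y, a blue status tab at its +y end. Origin: centre of the underside, z up. Dome centres x,y: (-18,-110), (9,-64), (18,-18), (9,28), (-18,74) mm; tab at joint 0: (-18,121) mm
- contact1_top (a point): top of brass dome 1 of 5 (the first: at the end of the row farthest from the blue tab). A spherical cap of 24 mm radius, 37 mm across at the plate, standing 9 mm proud of the plate when up; neighbours are 46 to 54 mm apart. The point moves down with the dome
- contact1 (a joint): how far dome 1 is pressed in, m: 0 up, 0.009 fully down (flush). Spring: about 1.2 N to start, 2.8 N at 4 mm, 4.8 N at 9 mm; it rises by itself when released
- contact2_top (a point): top of brass dome 2 of 5. A spherical cap of 24 mm radius, 37 mm across at the plate, standing 9 mm proud of the plate when up; neighbours are 46 to 54 mm apart. The point moves down with the dome
- contact2 (a joint): how far dome 2 is pressed in, m: 0 up, 0.009 fully down (flush). Spring: about 1.2 N to start, 2.8 N at 4 mm, 4.8 N at 9 mm; it rises by itself when released
- contact3_top (a point): top of brass dome 3 of 5. A spherical cap of 24 mm radius, 37 mm across at the plate, standing 9 mm proud of the plate when up; neighbours are 46 to 54 mm apart. The point moves down with the dome
- contact3 (a joint): how far dome 3 is pressed in, m: 0 up, 0.009 fully down (flush). Spring: about 1.2 N to start, 2.8 N at 4 mm, 4.8 N at 9 mm; it rises by itself when released
- contact4_top (a point): top of brass dome 4 of 5. A spherical cap of 24 mm radius, 37 mm across at the plate, standing 9 mm proud of the plate when up; neighbours are 46 to 54 mm apart. The point moves down with the dome
- contact4 (a joint): how far dome 4 is pressed in, m: 0 up, 0.009 fully down (flush). Spring: about 1.2 N to start, 2.8 N at 4 mm, 4.8 N at 9 mm; it rises by itself when released
- contact5_top (a point): top of brass dome 5 of 5 (the last: next to the blue tab). A spherical cap of 24 mm radius, 37 mm across at the plate, standing 9 mm proud of the plate when up; neighbours are 46 to 54 mm apart. The point moves down with the dome
- contact5 (a joint): how far dome 5 is pressed in, m: 0 up, 0.009 fully down (flush). Spring: about 1.2 N to start, 2.8 N at 4 mm, 4.8 N at 9 mm; it rises by itself when released
- tab_top (a point): middle of the upper face of the blue status tab, 19 mm above the plate; the tab is 32 mm (gauge x) by 12 mm (gauge y, the way it slides). It cannot be lifted off
- tab (a joint): position of the blue tab along the gauge's +y, m: 0 at the white end (next to the domes), 0.030 against the stop at the green end. It starts in the first 8 mm, slides with about 1.2 N and stays where it is left
- grease_pot: red pot with a white lid, 65 mm across, 44 mm high, loose; bystander. Origin: centre of its underside
- side_cutters: red-handled side cutters lying flat, 41 x 123 x 10 mm, loose; bystander, in front of the gauge. Origin: centre of the underside
- tape_roll: small black roll of tape lying flat, 58 mm across, 19 mm high, loose; bystander. Origin: centre of the underside

How it is judged:
By the outcome, as a careful person would: the job done as asked, in the order asked, and still so for the second after the job is handed in, with the robot touching nothing.
It also fails if it takes over 48 s, if anything falls off the work surface, if the arm or the gripper's body presses on something with over 40 N, if the wrist force passes 120 N, or if a joint passes its speed limit or range.

### The arm

A 7-joint arm with a two-finger parallel gripper is mounted at the origin on a cart in front of the work surface, level with it; the furniture and walls round the work are solid. World frame = base frame: x ahead of the robot, y to its left, z up, the work surface at z = 0. Lengths are in mm, angles in rad, forces in N, time in s.
With the tool pointing down it reaches from about 425 to 1025 mm from the base axis. Payload 9.4 kg.
Tool frame: the origin (TCP) lies midway between the tips of the shut fingers; the grasp point (between the pads) lies 19 mm behind it; z points along the fingers, y is the line along which they close (so a half turn about z gives the same grasp; the last joint's range is limited). The gripper opens to 93 mm and grips with 3 to 60 N. Pads are 15 mm wide; open, the fingers measure 128 mm over their backs; the gripper's body (75 mm by 188 mm) begins 65 mm behind the grasp point.
Start: joints at [1.255, 0.599, -0.003, 1.599, 0.002, 0.943, -0.08], TCP at [171.479, -704.428, 218.618] pointing down, gripper open.
Joint ranges: [-2.57, 2.57], [-0.35, 1.97], [-1.29, 1.29], [0.11, 2.56], [-1.05, 4.19], [0.11, 1.86], [-2.63, 2.63]. Speed limits (rad/s): [2.22, 2.22, 3.01, 3.01, 3.14, 3.14, 3.14].

### API

Orientations are given as a rotation vector (axis times angle).
In Python, from plant import * gives the robot as it stands. The module is installed in compiled form; this text tells all that it offers.
- The arm moves only by the tool carry_out, never from a script. Its argument "increments" is a list of rows, each a list of 6 numbers: the shift along the tool's x, y, z in mm, then the turn, a rotation vector about the tool's x, y, z in degrees. In form: [[x, y, z, rx, ry, rz], ...]. A call has 1 to 20 rows; each row shifts and turns the commanded pose from where the row before left it, along the tool's axes as they then stand; what a row does not reach is not made up. A row lasts 1/8 s, in which the tool goes at most 62.5 mm and 10.7 degrees, less where a joint would pass 70% of its speed; a pose out of reach is approached as far as the arm can. A call is refused whole if a number of a shift passes 62.5 or a number of a turn 10.7, either way. A call with a gripper value outside its range is refused whole. "gripper" is the opening, from 0 (shut) to 1 (fully open), set as the call begins (left out, the last holds). The fingers move at their own pace and stop on an object; "squeeze" is the grip in N (left out, the last holds). Time passes only in rows, so rows that do not move let the fingers close. It gives the time, the measured TCP pose, the force, the opening and the grip force at its end, in the units of the state.
- observe(): the state, without advancing time (a new reading comes with each control period).
- snapshot(name): name is "scene" or "top" or "wrist"; returns a dict with "img" (480x640x3 uint8, blue, green, red), "camera_matrix" (3x3 intrinsics, pixels), "pose" (4x4, takes a point from camera to world coordinates). Camera axes: x right, y down, z forward; pixel columns grow to the right and rows downward; lengths in mm; the calibration is good to about 2 mm. The wrist camera is an equidistant fisheye: a pixel r from the principal point sees the ray r / f radians off the axis. A picture is of the moment at which its call begins. There is no depth.
- close_job(): hands the job in; it is judged then, once.
Trained networks look in a picture, given as the dict that the camera call returned (one of the last four; its "shot" number tells which), for a name from the list of things; names that differ only in an ending like _2 or _b are one class to them, and where a whole thing is asked for, a point or a joint stands for the part that bears it (a point fixed in the world has none). Each returns a list of dicts, best first, with "conf" (0 to 1); they miss things now and then, are a little off and sometimes report something else, mostly with a low value. They report only what shows in the picture. A call takes as long as a camera call.
- regions_of(picture, target): "pixels" (480x640 bool, what is visible of it) and "xy" ([column, row] in pixels, amid what is visible of it).
The state is a dict: "clock": time; "qpos": joint angles; "dq": joint speeds; "effort": joint torques, N m; "position": TCP position; "tcp_rot": TCP orientation; "wrist_force": force on the tool from outside, world axes, zero at the start; "torque": the same for the moment, N m; "gripper_width": opening from 0.0 (shut) to 1.0 (fully open); "finger_force": force on a finger pad.
Only numpy, scipy, OpenCV 4.12 (cv2) and the standard library are available. Lean on these libraries where they do the work, as an engineer would, in place of code of your own. Each camera call takes 0.05 s, during which the arm holds its last target. There are 200 camera calls.

## Working session

There is one attempt and no reset: what is moved stays moved. The work goes in short steps, Python scripts to look and compute and a tool call to move; the robot and the scene stay as the last step left them, time stands still between calls to the robot, and variables do not carry over. Pictures are saved under pics/ and viewed, at most 10 in all, crops included, and the job is handed in when it is done.

Besides the shell and the picture viewer there is one more tool, called after "Request:" by a JSON object that holds its "name" and its "arguments". carry_out: Moves the arm, as the interface text tells. Its arguments: {"type":"object","properties":{"increments":{"type":"array","items":{"type":"array","items":{"type":"number"}}},"gripper":{"type":"number"},"squeeze":{"type":"number"}},"required":["increments"]}

```bash
mkdir -p pics; cat > h.py <<'E'
from plant import *
import numpy as np, cv2
from scipy.spatial.transform import Rotation as R
def ray(s,uv):
    K=np.array(s["camera_matrix"]);T=np.array(s["pose"])
    d=np.linalg.inv(K)@np.array([uv[0],uv[1],1.]);return T[:3,3],T[:3,:3]@d
def onz(s,uv,z):
    o,d=ray(s,uv);return o+d*(z-o[2])/d[2]
E
python3 - <<'E'
from h import *
o=observe();print(o["clock"],o["position"],o["tcp_rot"],o["gripper_width"])
for n in ("top","scene"):
    s=snapshot(n);cv2.imwrite(f"pics/{n}0.png",s["img"]);print(n,np.round(s["pose"],2).tolist())
    for t,z in [("gauge",24)]+[(f"contact{i}_top",33) for i in (1,2,3,4,5)]+[("tab_top",43),("grease_pot",44),("tape_roll",19),("side_cutters",10)]:
        for r in regions_of(s,t)[:2]: print(t,round(r["conf"],2),np.round(r["xy"]),np.round(onz(s,r["xy"],z)),r["pixels"].sum())
E
```

```text
0.0 [ 171.35761282 -703.94502665  217.74747645] [-3.11767180e+00 -3.74135334e-01  5.25579257e-04] 0.9986987761233301
top [[-0.01, -0.98, 0.18, 432.49], [-1.0, 0.01, 0.03, -6.3], [-0.03, -0.17, -0.98, 905.93], [0.0, 0.0, 0.0, 1.0]]
gauge 0.56 [315. 275.] [526.  30.  24.] 10180
contact1_top 0.67 [367. 298.] [481. -64.  33.] 291
contact2_top 0.51 [351. 280.] [515. -37.  33.] 314
contact3_top 0.63 [325. 270.] [534.  10.  33.] 291
contact4_top 0.63 [297. 264.] [544.  63.  33.] 249
contact5_top 0.62 [272. 274.] [527. 108.  33.] 289
tab_top 0.66 [369. 297.] [483. -68.  43.] 255
grease_pot 0.83 [387. 224.] [ 616. -104.   44.] 999
tape_roll 0.84 [274. 193.] [684. 107.  19.] 578
tape_roll 0.68 [349. 280.] [516. -33.  19.] 290
side_cutters 0.59 [272. 330.] [425. 110.  10.] 640
side_cutters 0.32 [366. 299.] [482. -64.  10.] 285
scene [[-0.58, -0.61, 0.54, 142.12], [-0.82, 0.45, -0.36, 305.93], [-0.02, -0.65, -0.76, 714.96], [0.0, 0.0, 0.0, 1.0]]
gauge 0.61 [319. 297.] [517.  41.  24.] 8845
contact1_top 0.75 [375. 285.] [470. -59.  33.] 202
contact2_top 0.62 [350. 278.] [512. -31.  33.] 197
contact3_top 0.45 [324. 282.] [533.  17.  33.] 231
contact4_top 0.5 [303. 296.] [529.  68.  33.] 248
contact5_top 0.48 [289. 310.] [521. 106.  33.] 252
contact5_top 0.31 [316. 297.] [514.  48.  33.] 8961
tab_top 0.7 [256. 319.] [533. 166.  43.] 140
tab_top 0.43 [375. 282.] [470. -58.  43.] 227
grease_pot 0.56 [346. 229.] [611. -97.  44.] 832
tape_roll 0.81 [251. 269.] [653. 111.  19.] 472
```

```bash
python3 - <<'E'
import cv2,numpy as np
a=cv2.imread("pics/top0.png")[160:360,200:440];b=cv2.imread("pics/scene0.png")[190:370,210:430]
cv2.imwrite("pics/a.png",cv2.resize(a,None,fx=3.3,fy=3,interpolation=2)[:600,:800]);cv2.imwrite("pics/b.png",cv2.resize(b,None,fx=3.3,fy=3.3,interpolation=2))
E
```

```text
(no output)
```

View pics/a.png

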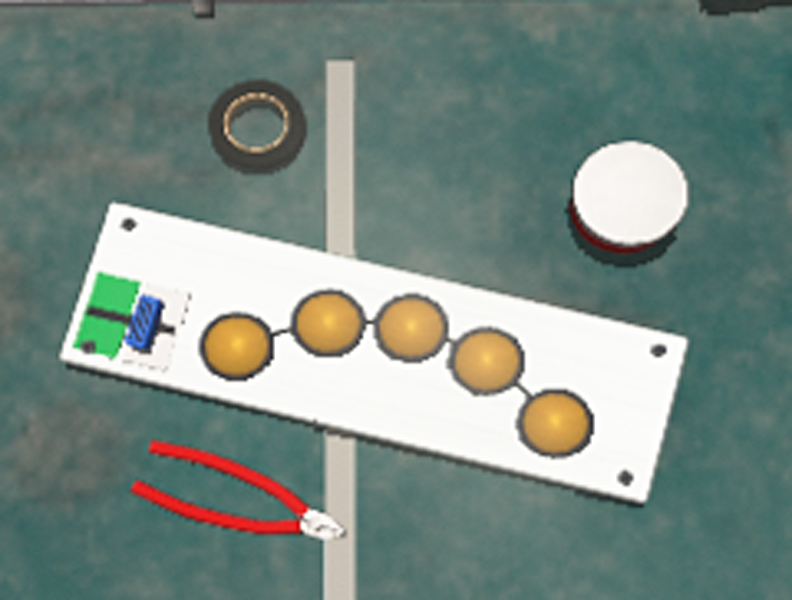

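View pics/b.png

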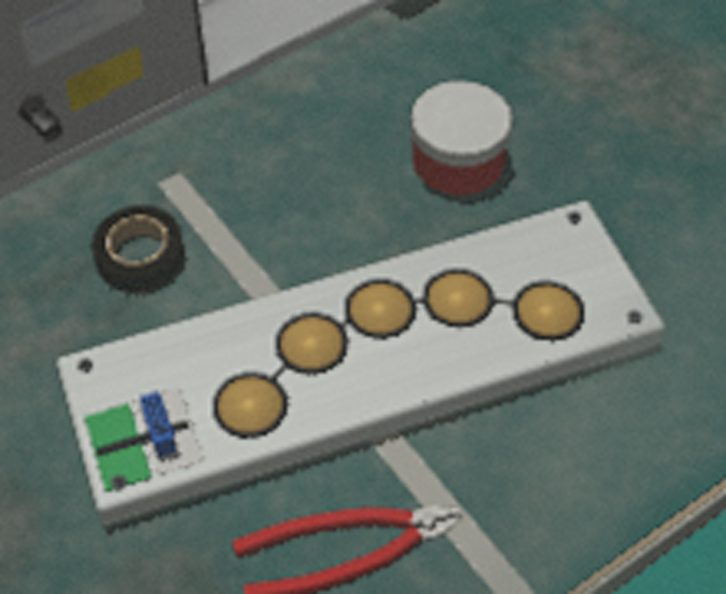

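Top crop: the gauge lies askew with the tab at its left (world +y), near the white end, dome 1 is at the far right and the cutters are in front. The networks' first dome guesses were roughly right; tab_top in the top view was wrong (it reported dome 1). I'll fit the pose myself.

```bash
cat > fit.py <<'E'
from h import *
from scipy.optimize import least_squares
D=np.array([(-18,-110),(9,-64),(18,-18),(9,28),(-18,74)],float)
def proj(s,P):
    T=np.linalg.inv(s["pose"]);p=P@T[:3,:3].T+T[:3,3];q=p@np.array(s["camera_matrix"]).T;return q[:,:2]/q[:,2:]
def w(p,P):
    c,sn=np.cos(p[2]),np.sin(p[2]);return np.c_[P[:,0]*c-P[:,1]*sn+p[0],P[:,0]*sn+P[:,1]*c+p[1],P[:,2]]
def capc(s,p):  # predicted centroid of each cap's outline
    out=[]
    for d in D:
        pts=[]
        for h in np.linspace(0,9,10):
            r=np.sqrt(max(0,24**2-(15+h)**2));a=np.linspace(0,6.28,40)
            pts.append(np.c_[d[0]+r*np.cos(a),d[1]+r*np.sin(a),np.full(40,24+h)])
        u=proj(s,w(p,np.vstack(pts))).astype(np.float32);h=cv2.convexHull(u);m=cv2.moments(h)
        out.append((m["m10"]/m["m00"],m["m01"]/m["m00"]))
    return np.array(out)
def brass(s):
    hsv=cv2.cvtColor(s["img"],cv2.COLOR_BGR2HSV);m=cv2.inRange(hsv,(10,100,80),(28,255,255))
    n,l,st,c=cv2.connectedComponentsWithStats(m);i=[k for k in range(1,n) if 120<st[k,4]<600];return c[i],st[i,4]
def blue(s):
    hsv=cv2.cvtColor(s["img"],cv2.COLOR_BGR2HSV);m=cv2.inRange(hsv,(100,130,50),(128,255,255))
    n,l,st,c=cv2.connectedComponentsWithStats(m);i=1+np.argmax(st[1:,4]);return c[i],st[i,4]
def tabpos(s,p):
    uv,_=blue(s)
    def f(j):
        P=np.array([(-18+a,121+j[0]+b,z) for a in(-16,16) for b in(-6,6) for z in(24,43)],float)
        h=cv2.convexHull(proj(s,w(p,P)).astype(np.float32));m=cv2.moments(h);return np.array([m["m10"]/m["m00"],m["m01"]/m["m00"]])-uv
    r=least_squares(f,[5.],diff_step=.05);return r.x[0],np.abs(r.fun).max()
def fit(s):
    c,_=brass(s)
    def res(p):
        q=capc(s,p);d=np.linalg.norm(q[:,None]-c[None],axis=2);return (q-c[d.argmin(1)]).ravel()
    r=least_squares(res,[520,31,-.25],diff_step=1e-4,x_scale=[10,10,.1]);return r.x,np.abs(r.fun).max()
E
python3 - <<'E'
from fit import *
for n in("top","scene"):
    s=snapshot(n);print(n,brass(s)[1],blue(s));p,e=fit(s);print(np.round(p,3),e,tabpos(s,p))
    print(np.round(w(p,np.c_[D,np.full(5,33)])).tolist())
print(observe()["wrist_force"])
E
```

```text
top [155 288 276 297 280 303] (array([ 97.72595806, 289.4461316 ]), np.int32(1383))
[ 5.24429e+02  3.43390e+01 -2.67000e-01] 0.13992565307336235 (np.float64(262.83540509145143), np.float64(56.933265286219324))
[[478.0, -67.0, 33.0], [516.0, -30.0, 33.0], [537.0, 12.0, 33.0], [541.0, 59.0, 33.0], [527.0, 110.0, 33.0]]
scene [567 214 214 214 221 226 248] (array([123.0771757 , 424.41420361]), np.int32(2436))
[ 5.23477e+02  3.46510e+01 -2.68000e-01] 0.09335577209503754 (np.float64(271.0658588269403), np.float64(58.62702564561579))
[[477.0, -67.0, 33.0], [515.0, -29.0, 33.0], [536.0, 13.0, 33.0], [540.0, 59.0, 33.0], [526.0, 111.0, 33.0]]
[-0.16890346  0.63537649  0.77412334]
```

```bash
cat >> fit.py <<'E'
G=np.array([524,34.5,-.2675])
def g2w(x,y,z): return w(G,np.array([[x,y,z]],float))[0]
def w2g(P):
    c,s=np.cos(G[2]),np.sin(G[2]);d=np.array(P)[:2]-G[:2];return np.array([c*d[0]+s*d[1],-s*d[0]+c*d[1],P[2]])
RT=np.c_[[-np.sin(G[2]),np.cos(G[2]),0],[np.cos(G[2]),np.sin(G[2]),0],[0,0,-1.]]  # tool x=gauge y, tool y=gauge x, z down
def st():
    o=observe();r=R.from_rotvec(o["tcp_rot"]);e=(r.inv()*R.from_matrix(RT)).as_rotvec(degrees=True)
    print("t",round(o["clock"],2),"gauge-frame tcp",np.round(w2g(o["position"]),1),"turn needed",np.round(e,2),"F",np.round(o["wrist_force"],1),"q",np.round(o["qpos"],2),o["gripper_width"])
    return o
E
python3 - <<'E'
from fit import *
o=st();r=R.from_rotvec(o["tcp_rot"]);e=(r.inv()*R.from_matrix(RT)).as_rotvec()
n=18;step=(g2w(-27,-145,110)-o["position"])/n
for k in range(n):
    rk=r*R.from_rotvec(e*k/n);print((np.round(rk.inv().apply(step),1).tolist()+np.round(np.degrees(e/n),1).tolist()),end=",")
E
```

```text
t 1.2 gauge-frame tcp [-144.7 -805.8  218.6] turn needed [ -0.     0.   -60.99] F [-0.2  0.6  0.8] q [ 1.26  0.6  -0.    1.6   0.    0.94 -0.08] 1.0008321537262321
[23.5, -28.9, 6.0, -0.0, 0.0, -3.4],[25.2, -27.5, 6.0, -0.0, 0.0, -3.4],[26.8, -26.0, 6.0, -0.0, 0.0, -3.4],[28.3, -24.3, 6.0, -0.0, 0.0, -3.4],[29.6, -22.6, 6.0, -0.0, 0.0, -3.4],[30.9, -20.8, 6.0, -0.0, 0.0, -3.4],[32.1, -19.0, 6.0, -0.0, 0.0, -3.4],[33.2, -17.0, 6.0, -0.0, 0.0, -3.4],[34.1, -15.0, 6.0, -0.0, 0.0, -3.4],[35.0, -13.0, 6.0, -0.0, 0.0, -3.4],[35.7, -10.9, 6.0, -0.0, 0.0, -3.4],[36.2, -8.8, 6.0, -0.0, 0.0, -3.4],[36.7, -6.6, 6.0, -0.0, 0.0, -3.4],[37.0, -4.4, 6.0, -0.0, 0.0, -3.4],[37.2, -2.2, 6.0, -0.0, 0.0, -3.4],[37.3, -0.0, 6.0, -0.0, 0.0, -3.4],[37.2, 2.2, 6.0, -0.0, 0.0, -3.4],[37.0, 4.4, 6.0, -0.0, 0.0, -3.4],
```

Request:
{"name": "carry_out", "arguments": {"increments": [[23.5,-29,6,0,0,-3.4],[25,-27.5,6,0,0,-3.4],[27,-26,6,0,0,-3.4],[28,-24.5,6,0,0,-3.4],[29.5,-22.5,6,0,0,-3.4],[31,-21,6,0,0,-3.4],[32,-19,6,0,0,-3.4],[33,-17,6,0,0,-3.4],[34,-15,6,0,0,-3.4],[35,-13,6,0,0,-3.4],[35.5,-11,6,0,0,-3.4],[36,-9,6,0,0,-3.4],[36.5,-6.5,6,0,0,-3.4],[37,-4.5,6,0,0,-3.4],[37,-2,6,0,0,-3.4],[37,0,6,0,0,-3.4],[37,2,6,0,0,-3.2],[37,4.5,6,0,0,-3.4],[0,0,0,0,0,0],[0,0,0,0,0,0]], "gripper": 0, "squeeze": 10}}

```text
clock: 3.7
position: [457.1, -99.5, 110.7]
tcp_rot: [2.498, 1.905, -0.001]
wrist_force: [-1.0, -0.0, 0.3]
gripper_width: 0.004
finger_force: 0.0
```

```bash
python3 - <<'E'
from fit import *
o=st()
s=snapshot("wrist");cv2.imwrite("pics/w1.png",s["img"])
E
```

```text
t 3.7 gauge-frame tcp [ -29.1 -146.9  110.7] turn needed [-0.01  0.03 -0.02] F [-1.  -0.   0.3] q [ 0.26  0.48 -0.24  2.26  0.27  0.42 -0.46] 0.003860012533573308
```

View pics/w1.png

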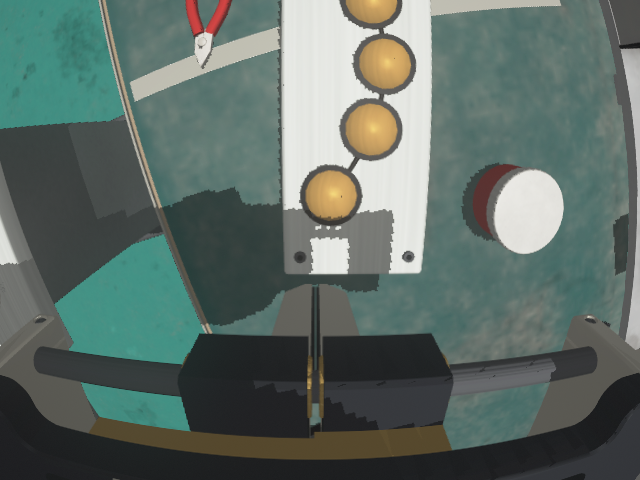

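The wrist view shows the shut fingertips just behind dome 1 (330,195), with the row leading up the picture; the pot at (527,210) is clear.

Request:
{"name": "carry_out", "arguments": {"increments": [[0,0,16,0,0,0],[0,0,18,0,0,0],[0,0,18,0,0,0],[0,0,14,0,0,0],[0,0,10,0,0,0],[0,0,5,0,0,0],[0,0,0,0,0,0],[0,0,0,0,0,0]]}}

```text
clock: 4.75
position: [457.5, -99.1, 29.9]
tcp_rot: [2.498, 1.905, 0.001]
wrist_force: [0.0, -0.3, 0.2]
gripper_width: 0.008
finger_force: 0.0
```

```bash
python3 - <<'E'
from fit import *
st();s=snapshot("top");print(fit(s))
E
```

```text
t 4.75 gauge-frame tcp [ -28.8 -146.4   29.9] turn needed [ 0.03 -0.   -0.  ] F [ 0.  -0.3  0.2] q [ 0.17  0.64 -0.12  2.32  0.35  0.2  -0.53] 0.007909569097078028
(array([ 5.30695239e+02,  4.24300244e+01, -1.71794049e-01]), np.float64(18.25694875959283))
```

Request:
{"name": "carry_out", "arguments": {"increments": [[3,0.9,1,0,0,0],[3,0.9,0,0,0,0],[3,0.9,0,0,0,0],[3,0.9,0,0,0,0],[3,0.9,0,0,0,0],[3,0.9,0,0,0,0],[3,0.9,0,0,0,0],[3,0.9,0,0,0,0],[3,0.9,0,0,0,0],[3,0.9,0,0,0,0],[3,0.9,0,0,0,0],[3,0.9,0,0,0,0]]}}

```text
clock: 6.3
position: [477.4, -66.9, 28.6]
tcp_rot: [-2.498, -1.906, -0.0]
wrist_force: [-0.6, -1.6, 2.4]
gripper_width: 0.004
finger_force: 1.4
```

```bash
python3 - <<'E'
from fit import *
st();s=snapshot("wrist");i=s["img"];cv2.imwrite("pics/w2.png",cv2.resize(i[120:360,200:460],None,fx=2.4,fy=2.4));st()
E
```

```text
t 6.3 gauge-frame tcp [ -18.1 -110.1   28.6] turn needed [ 0.   -0.    0.02] F [-0.6 -1.6  2.4] q [ 0.1   0.64 -0.12  2.29  0.32  0.23 -0.57] 0.00418412396753172
t 6.35 gauge-frame tcp [ -18.  -109.6   28.6] turn needed [ 0.01 -0.02  0.04] F [-0.3 -2.2  3.2] q [ 0.1   0.64 -0.12  2.29  0.32  0.23 -0.57] 0.007145853541822293
```

View pics/w2.png

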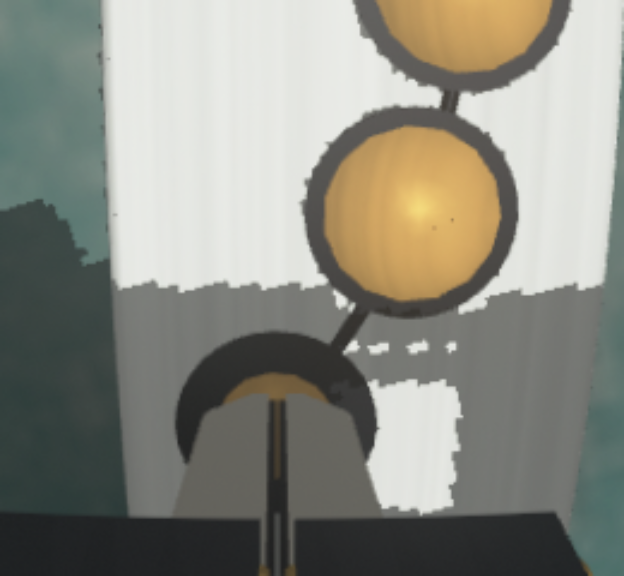

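Dome 1 has visibly sunk, with its dark ring widened at (270,380); about 2.8 N means roughly a 4 mm dip. I'll go on at this height.

Request:
{"name": "carry_out", "arguments": {"increments": [[2.9,1.7,0,0,0,0],[2.9,1.7,0,0,0,0],[2.9,1.7,0,0,0,0],[2.9,1.7,0,0,0,0],[2.9,1.7,0,0,0,0],[2.9,1.7,0,0,0,0],[2.9,1.7,0,0,0,0],[2.9,1.7,0,0,0,0],[2.9,1.7,0,0,0,0],[2.9,1.7,0,0,0,0],[2.9,1.7,0,0,0,0],[2.9,1.7,0,0,0,0],[2.9,1.7,0,0,0,0],[2.9,1.7,0,0,0,0],[2.9,1.7,0,0,0,0],[2.9,1.7,0,0,0,0]]}}

```text
clock: 8.35
position: [516.0, -29.3, 28.6]
tcp_rot: [2.498, 1.906, 0.0]
wrist_force: [-1.2, -1.5, 3.5]
gripper_width: 0.005
finger_force: 1.4
```

```bash
python3 - <<'E'
from fit import *
st()
s=snapshot("top");c,a=brass(s);q=capc(s,G);print(np.round([(x-q)[np.linalg.norm(x-q,axis=1).argmin()] for x in c],1).tolist(),a)
st()
E
```

```text
t 8.35 gauge-frame tcp [  9.2 -63.7  28.6] turn needed [ 0.01 -0.    0.01] F [-1.2 -1.5  3.5] q [ 0.04  0.66 -0.13  2.21  0.29  0.29 -0.61] 0.0046983139989467205
[[-10.0, -116.1]] [156]
t 8.4 gauge-frame tcp [  9.5 -63.2  28.6] turn needed [ 0.03 -0.03  0.04] F [-0.7 -2.1  2.1] q [ 0.04  0.66 -0.13  2.21  0.29  0.29 -0.61] 0.00214719429101622
```

Request:
{"name": "carry_out", "arguments": {"increments": [[2.9,0.5,0,0,0,0],[2.9,0.6,0,0,0,0],[2.9,0.5,0,0,0,0],[2.9,0.6,0,0,0,0],[2.9,0.5,0,0,0,0],[2.9,0.6,0,0,0,0],[2.9,0.5,0,0,0,0],[2.9,0.6,0,0,0,0],[2.9,0.5,0,0,0,0],[2.9,0.6,0,0,0,0],[2.9,0.5,0,0,0,0],[2.9,0.6,0,0,0,0],[2.9,0.5,0,0,0,0],[2.9,0.6,0,0,0,0],[2.9,0.5,0,0,0,0],[2.5,0.5,0,0,0,0]]}}

```text
clock: 10.4
position: [536.4, 12.8, 28.6]
tcp_rot: [-2.497, -1.906, -0.0]
wrist_force: [-1.5, -0.6, 2.4]
gripper_width: 0.003
finger_force: 1.4
```

```bash
python3 - <<'E'
from fit import *
st();s=snapshot("scene");cv2.imwrite("pics/s3.png",cv2.resize(s["img"][190:370,210:430],None,fx=3.3,fy=3.3));st()
E
```

```text
t 10.4 gauge-frame tcp [ 17.7 -17.6  28.6] turn needed [ 0.   -0.01  0.02] F [-1.5 -0.6  2.4] q [-0.04  0.67 -0.13  2.16  0.26  0.32 -0.66] 0.0028592907377035185
t 10.45 gauge-frame tcp [ 17.8 -17.3  28.6] turn needed [ 0.01 -0.02  0.04] F [-0.2 -1.   3.4] q [-0.04  0.67 -0.13  2.16  0.26  0.32 -0.66] 0.004956669887166174
```

View pics/s3.png

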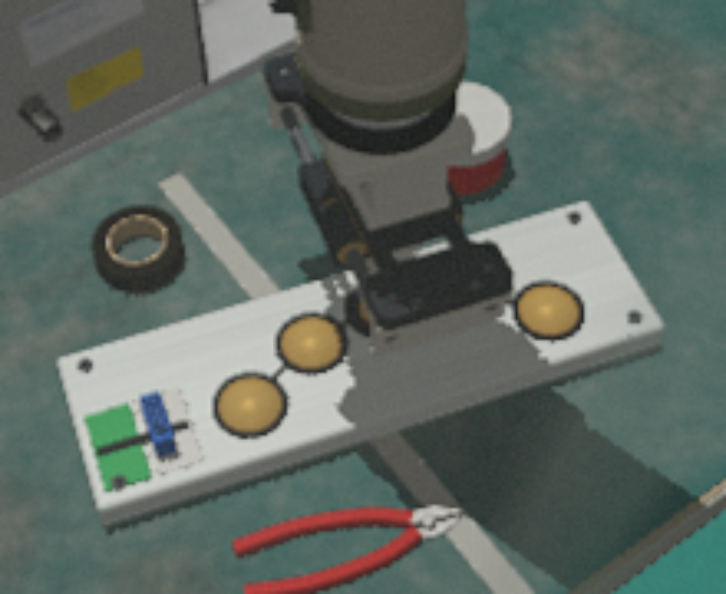

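The scene crop shows the gauge unmoved (corners still at (60,358) and (662,328)). Dome 1 at (549,310) is up again.

Request:
{"name": "carry_out", "arguments": {"increments": [[2.9,-0.5,0,0,0,0],[2.9,-0.6,0,0,0,0],[2.9,-0.5,0,0,0,0],[2.9,-0.6,0,0,0,0],[2.9,-0.5,0,0,0,0],[2.9,-0.6,0,0,0,0],[2.9,-0.5,0,0,0,0],[2.9,-0.6,0,0,0,0],[2.9,-0.5,0,0,0,0],[2.9,-0.6,0,0,0,0],[2.9,-0.5,0,0,0,0],[2.9,-0.6,0,0,0,0],[2.9,-0.5,0,0,0,0],[2.9,-0.6,0,0,0,0],[2.5,-0.5,0,0,0,0],[2.4,-0.6,0,0,0,0]]}}

```text
clock: 12.45
position: [539.9, 59.0, 28.6]
tcp_rot: [2.498, 1.906, 0.0]
wrist_force: [-0.4, -1.4, 3.3]
gripper_width: 0.005
finger_force: 1.4
```

Request:
{"name": "carry_out", "arguments": {"increments": [[2.9,-1.7,0,0,0,0],[2.9,-1.7,0,0,0,0],[2.9,-1.7,0,0,0,0],[2.9,-1.7,0,0,0,0],[2.9,-1.7,0,0,0,0],[2.9,-1.7,0,0,0,0],[2.9,-1.7,0,0,0,0],[2.9,-1.7,0,0,0,0],[2.9,-1.7,0,0,0,0],[2.9,-1.7,0,0,0,0],[2.9,-1.7,0,0,0,0],[2.9,-1.7,0,0,0,0],[2.9,-1.7,0,0,0,0],[2.9,-1.7,0,0,0,0],[2.9,-1.7,0,0,0,0],[2.5,-1.5,0,0,0,0]]}}

```text
clock: 14.45
position: [525.8, 110.6, 28.6]
tcp_rot: [-2.497, -1.906, 0.0]
wrist_force: [0.5, -2.3, 2.0]
gripper_width: 0.009
finger_force: 1.4
```

```bash
python3 - <<'E'
from fit import *
st()
s=snapshot("wrist");cv2.imwrite("pics/w5.png",cv2.resize(s["img"][100:360,180:480],None,fx=2.3,fy=2.3))
E
```

```text
t 14.45 gauge-frame tcp [-18.3  73.8  28.6] turn needed [-0.01 -0.    0.02] F [ 0.5 -2.3  2. ] q [-0.24  0.67 -0.11  2.16  0.22  0.32 -0.8 ] 0.008686930390506734
```

View pics/w5.png

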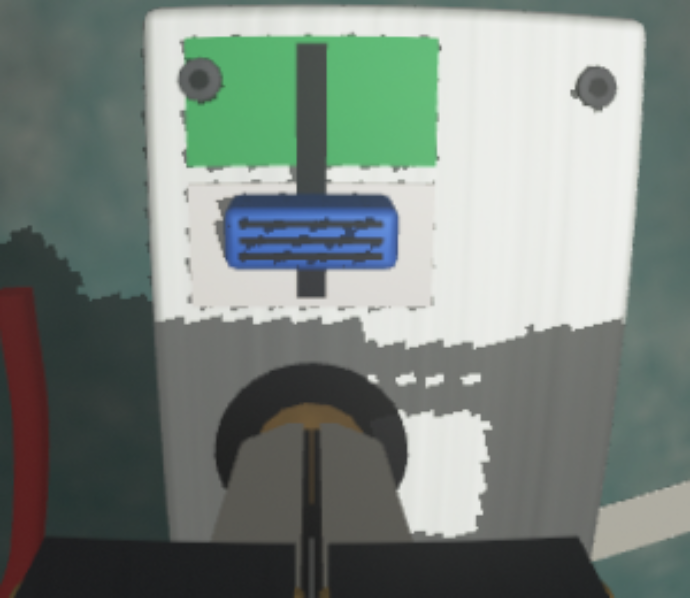

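The wrist view shows dome 5 dipped under the tip at (310,410) and the blue tab at (310,232) square ahead in the white zone. Next I rise slightly and push the tab.

Request:
{"name": "carry_out", "arguments": {"increments": [[3,0,0,0,0,0],[3,0,0,0,0,0],[3,0,0,0,0,0],[3,0,0,0,0,0],[3,0,0,0,0,0],[3,0,-0.5,0,0,0],[3,0,-1,0,0,0],[3,0,-1,0,0,0],[3,0,-1,0,0,0],[3,0,-0.5,0,0,0],[3,0,0,0,0,0],[3,0,0,0,0,0],[3,0,0,0,0,0],[3,0,0,0,0,0],[3,0,0,0,0,0],[3,0,0,0,0,0],[2,0,0,0,0,0],[2,0,0,0,0,0]]}}

```text
clock: 16.75
position: [539.7, 160.5, 32.6]
tcp_rot: [-2.498, -1.906, 0.0]
wrist_force: [-1.2, -1.1, 0.8]
gripper_width: 0.006
finger_force: 0.6
```

```bash
python3 - <<'E'
from fit import *
st()
s=snapshot("wrist");cv2.imwrite("pics/w6.png",cv2.resize(s["img"][100:360,180:480],None,fx=2.3,fy=2.3));st()
E
```

```text
t 16.75 gauge-frame tcp [-18.1 125.7  32.6] turn needed [-0.    0.    0.01] F [-1.2 -1.1  0.8] q [-0.32  0.68 -0.11  2.1   0.19  0.37 -0.85] 0.006231642540345142
t 16.8 gauge-frame tcp [-18.2 126.   32.6] turn needed [ 0.   -0.01  0.02] F [ 0.3 -1.5 -1.3] q [-0.32  0.68 -0.11  2.1   0.19  0.37 -0.85] 0.006334775021387885
```

View pics/w6.png

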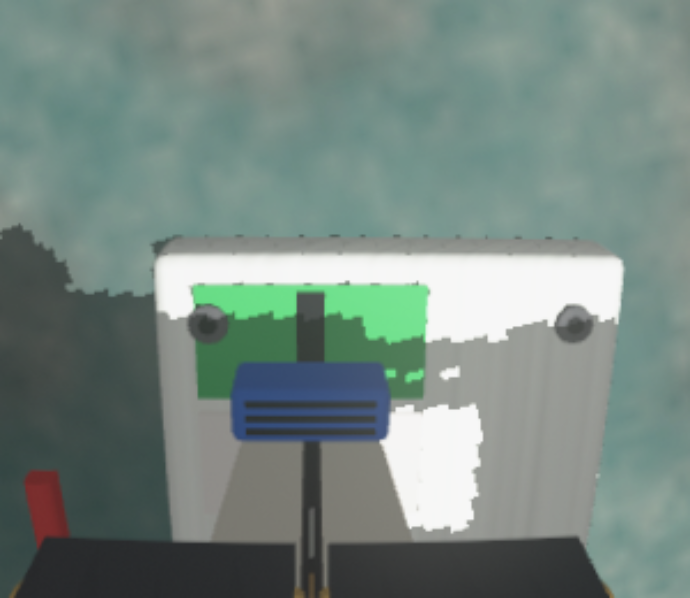

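The tab, at (310,400), is in contact and moving into the green. I continue in small steps and watch the force.

Request:
{"name": "carry_out", "arguments": {"increments": [[1.5,0,0,0,0,0],[1.5,0,0,0,0,0],[1.5,0,0,0,0,0],[1.5,0,0,0,0,0],[1,0,0,0,0,0],[1,0,0,0,0,0]]}}

```text
clock: 17.55
position: [541.8, 168.2, 32.6]
tcp_rot: [-2.498, -1.906, 0.0]
wrist_force: [-0.4, -2.0, 0.1]
gripper_width: 0.006
finger_force: 0.6
```

Request:
{"name": "carry_out", "arguments": {"increments": [[1,0,0,0,0,0],[0.5,0,0,0,0,0],[0,0,0,0,0,0]]}}

```text
clock: 17.92
position: [542.2, 169.7, 32.6]
tcp_rot: [-2.497, -1.906, -0.0]
wrist_force: [-0.5, -1.1, -0.9]
gripper_width: 0.004
finger_force: 0.4
```

Request:
{"name": "carry_out", "arguments": {"increments": [[0.7,0,0,0,0,0],[0.7,0,0,0,0,0],[0,0,0,0,0,0]]}}

```text
clock: 18.3
position: [542.3, 170.1, 32.6]
tcp_rot: [2.498, 1.905, -0.002]
wrist_force: [-1.0, -4.6, 2.3]
gripper_width: 0.007
finger_force: 2.6
```

Request:
{"name": "carry_out", "arguments": {"increments": [[0.5,0,0,0,0,0],[0.5,0,0,0,0,0],[0,0,0,0,0,0]]}}

```text
clock: 18.68
position: [542.3, 170.1, 32.6]
tcp_rot: [2.498, 1.904, -0.004]
wrist_force: [-1.0, -8.7, 3.6]
gripper_width: 0.006
finger_force: 3.9
```

The force rises while the tip stands still, so the tab is against its stop. I back off, lift and check.

Request:
{"name": "carry_out", "arguments": {"increments": [[-2,0,0,0,0,0],[-3,0,0,0,0,0],[-3,0,0,0,0,0],[0,0,-5,0,0,0],[0,0,-15,0,0,0],[0,0,-30,0,0,0],[0,0,-40,0,0,0],[0,0,-40,0,0,0],[0,-50,-10,0,0,0],[-50,-20,0,0,0,0],[-60,0,0,0,0,0],[-60,0,0,0,0,0],[-60,0,0,0,0,0],[-60,0,0,0,0,0],[-60,0,0,0,0,0],[-60,0,0,0,0,0],[-60,0,0,0,0,0],[0,0,0,0,0,0]]}}

```text
clock: 20.92
position: [347.4, -274.9, 173.5]
tcp_rot: [2.504, 1.894, -0.001]
wrist_force: [0.5, 0.5, 1.0]
gripper_width: 0.006
finger_force: 0.0
```

```bash
python3 - <<'E'
from fit import *
st()
for n in("top","scene"):
    s=snapshot(n);p,e=fit(s);print(n,np.round(p,3),e)
    cv2.imwrite(f"pics/{n}9.png",cv2.resize(s["img"][160:370,200:440],None,fx=2.8,fy=2.8))
E
```

```text
t 20.93 gauge-frame tcp [ -88.5 -345.1  173.5] turn needed [ 0.08  0.09 -0.47] F [0.5 0.5 1. ] q [ 0.66  0.34 -0.16  2.26  0.11  0.54  0.15] 0.005850726391659593
top [ 5.24425e+02  3.43270e+01 -2.67000e-01] 0.1343766726135982
scene [ 5.23479e+02  3.47040e+01 -2.69000e-01] 0.14885639208245038
```

View pics/scene9.png

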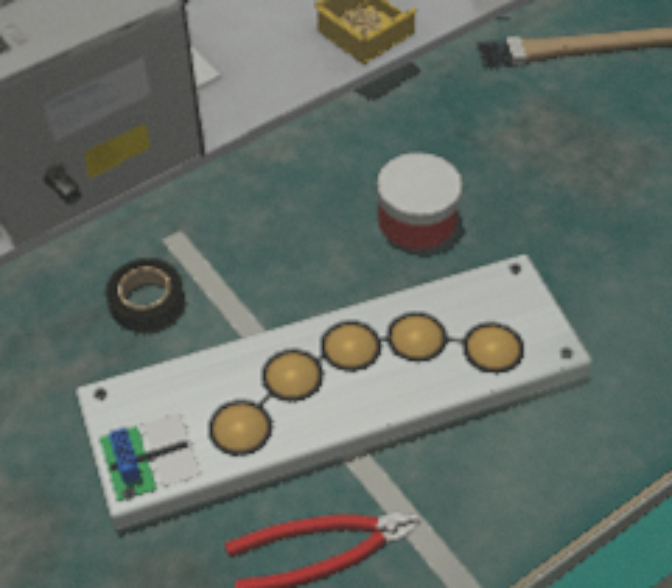

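The scene shows the tab at (125,455) in the green and the gauge unmoved; the bystanders are in place. One quick check of the tab travel before handing in.

```bash
python3 - <<'E'
from fit import *
def tp(s,im,p):
    pj=lambda j:proj(s,w(p,np.array([(-18+a,121+j+b,z) for a in(-16,16) for b in(-6,6) for z in(24,43)],float)))
    u=pj(15).mean(0);hsv=cv2.cvtColor(im,cv2.COLOR_BGR2HSV);m=cv2.inRange(hsv,(100,110,30),(130,255,255))
    k=np.zeros_like(m);cv2.circle(k,tuple(int(x) for x in u),22,255,-1);m=cv2.morphologyEx(m&k,cv2.MORPH_CLOSE,np.ones((3,3)));M=cv2.moments(m,True);c=np.array([M["m10"],M["m01"]])/M["m00"]
    best=[]
    for j in np.arange(-5,40,.25):
        h=cv2.moments(cv2.convexHull(pj(j).astype(np.float32)));best.append((np.hypot(h["m10"]/h["m00"]-c[0],h["m01"]/h["m00"]-c[1]),j))
    return min(best),M["m00"]
for n,p in(("top",[524.4,34.33,-.267]),("scene",[523.48,34.68,-.2685])):
    s=snapshot(n);print(n,"before",tp(s,cv2.imread(f"pics/{n}0.png"),p),"after",tp(s,s["img"],p))
E
```

```text
top before ((np.float64(0.3047744087844028), np.float64(5.25)), 125.0) after ((np.float64(0.14715714874346753), np.float64(30.0)), 135.0)
scene before ((np.float64(0.33973988615797646), np.float64(5.0)), 114.0) after ((np.float64(0.2735819205549426), np.float64(30.25)), 116.0)
```

The tab measures 30 mm in both views, which is fully at its stop.

```bash
python3 -c "
from plant import *
print(close_job())"
```

```text
the job is handed in; nothing more can be done
None
```

I stroked domes 1 to 5 in order, each dipping about 4 mm by the force readings (full travel is 9 mm), then pushed the blue tab to its 30 mm green stop; the gauge did not move, the pot, tape and cutters look undisturbed, and the job is handed in at about 21 s.

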